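# Shut the guard of the key-cutting machine

## Task

Get the key-cutting machine ready to run: take the bench brush that was left lying on its bed and lay it inside the shallow steel tool tray, then lower the hinged guard over the vices and press it down until its spring catch snaps and it is fully home. Lower the guard gently rather than throwing it shut, press only as hard as the catch needs, and do not disturb the cartons, padlock and oil bottle.

Things in the scene. Friction and masses are not known exactly. Their poses are not given: they have to be found in the camera images.
- machine: Blue key-cutting machine fixed to the bench, 320 mm deep (x), 300 mm wide (y). Origin under its centre, on the bench; +x to its back, +y to its left seen from its front, z up. Front half (x -160 to 0): flat steel bed 82 mm above the bench. Back half (x 10 to 160): closed motor housing, top 140 mm above the bench.
- vices (a point): On the machine's bed (82 mm above the bench), between its two key vices with black knobs. The vices reach up to 49 mm above the bed and lie within 28 mm of this point along the machine's x and 72 mm along y.
- catch_spot (a point): The small spring roller catch that holds the guard, on the bed near its front edge: this point is its roller. Its case reaches 27 mm towards the machine's back, 14 mm to either side and 24 mm above the bed. Nothing needs to touch it.
- guard_hinge (a point): Middle of the guard's hinge line, 146 mm above the bench, over the machine's origin. Fixed; axes as the machine's; the hinge line runs along y.
- guard (a joint): Guard angle, rad: 0 = shut (top panel level, 146 mm above the bench), 1.57 = panel upright, more = leaning back, stop 2.25. Stiff hinge (0.6 N m friction; guard about 0.45 kg): it stays where it is left. Going down it meets the spring catch at about 0.06 (front edge 9 mm proud); there the front edge must be pressed with about 12 to 18 N until the catch gives way, snaps over and holds it shut.
- guard_lip (a point): Grip lip of the grey guard: a flat plate 120 mm wide (y), 5 mm thick, carrying the top panel's plane on forward from the apron to 188 mm from the hinge. This point: middle of its width and thickness, 178 mm from the hinge, 10 mm from the free edge; moves with the guard. x from lip to hinge along the panel, y along the hinge, z out of the panel's outer (top) face.
- guard_panel (a point): Middle of the guard's top panel (flat, with a window, 4 mm thick, 200 mm wide along y, 148 mm from hinge to front), 74 mm from the hinge, axes as guard_lip. The guard is an open-bottomed hood: side walls and a front apron, 3 mm thick, reach 58 mm below the panel's middle plane; the apron is 145 to 148 mm from the hinge.
- brush_grip (a point): Middle of the wooden handle (85 mm long, 20 wide, 14 thick) of the bench brush, 25 mm above what it stands on. x along the brush from handle to bristle head, z up. At the start the brush stands on its bristles on the bed, across the line of the guard's side wall, handle sticking out over the machine's right (-y) edge: the guard cannot close on it.
- brush_centre (a point): Middle of the bench brush: 45 mm along +x of brush_grip and 9 mm lower, same axes. Brush 170 mm long; head (x 0 to 85 mm from here) 32 mm wide and 32 mm high: 18 mm of dark bristles under a 14 mm wooden back; 90 g.
- tray: Open tool tray of dark steel on the bench, 240 mm (x) x 130 mm (y) x 25 mm high, walls and floor 4 mm; loose, 0.9 kg. Origin under its centre, z up. It stands on one side of the machine or the other.
- carton_centre (a point): Middle of a loose white carton with a blue band, 200 x 110 x 50 mm, on the bench beside the machine, on the side where the tray is not. To be left alone.
- stock_centre (a point): Middle of a loose white carton, 65 (x) x 160 (y) x 60 mm high, standing on the machine's motor housing behind the open guard. To be left alone.
- padlock_centre (a point): Middle of the brass body (60 x 52 x 26 mm) of a padlock lying on the bench, behind the tray or carton on the left. To be left alone.
- oiler_centre (a point): A grey oil bottle with a spout, 56 mm diameter, 150 mm tall, standing on the bench; this point is on its axis, 60 mm up. To be left alone.
There are look-alikes about, which are no part of the job. Of the things that look like the part that bears brush_grip, the middle-sized one is meant.

How it is judged (in metres and radians):
At the end, for the whole second after the job is handed in: The guard is shut under its catch (guard angle under 0.02 rad, its front edge within 3 mm of home) and the brush lies released and at rest inside the tool tray (its middle within 40 mm along and 50 mm across of the tray's middle and less than 34 mm above the bench, thus not on the rim) (value of joint guard below 0.02 rad and x of brush_centre in the frame of tray between -0.04 and 0.04 m and y of brush_centre in the frame of tray between -0.05 and 0.05 m and z of brush_centre in the frame of tray between 0 and 0.034 m and linear speed of brush below 0.02 m/s and velocity of joint guard between -0.05 and 0.05 rad/s); the robot touches nothing.
It fails at once if the guard was pressed far harder than its catch needs (over 60 N, within 0.15 rad of shut) (value of joint guard below 0.15 rad and (contact force between guard and the arm above 60 N or contact force between guard and the fingers above 60 N)).
It fails at once if the guard was thrown shut (closing faster than 2.5 rad/s) (velocity of joint guard below -2.5 rad/s and value of joint guard above 0.12 rad).
It fails at once if a carton, the padlock or the oil bottle was moved more than 30 mm (distance of any of carton_centre, stock_centre, padlock_centre, oiler_centre from where it was at the start of the episode above 0.03 m).
It also fails if it takes over 72 s, if anything falls off the work surface, if the arm or the gripper's body presses on something with over 40 N, if the wrist force passes 120 N, or if a joint passes its speed limit or range.

## Robot

A 7-joint arm with a two-finger parallel gripper is mounted at the origin on the work surface. World frame = base frame: x ahead of the robot, y to its left, z up, the work surface at z = 0. Lengths are in m, angles in degrees, forces in N, time in s.
With the tool pointing down it reaches from about 0.35 to 0.775 m from the base axis. Payload 3.1 kg.
Tool frame: the origin (TCP) lies on the centre line of the jaws, within the pads' length; the fingertips stand 17 mm ahead of it and the grasp point (between the pads) lies 2 mm behind it (robot.tip_reach is the distance from the TCP to the fingertips, in m); z points along the fingers, y is the direction in which the jaws open and shut (so a half turn about z gives the same grasp; the last joint's range is limited). The gripper opens to 85 mm and grips with 20 to 120 N. Pads are 22 mm wide; open, the fingers measure 114 mm over their backs; the gripper's body (76 mm by 85 mm) begins 54 mm behind the grasp point. The pads swing forward as they close: fully open they stand 13 mm farther back than shut.
Start: joints at [-69.425, 17.813, 0.802, 86.603, -0.252, 75.585, -1.558], TCP at [0.215, 0.506, 0.248] pointing down, gripper open.
Joint ranges: [-154.91, 154.91], [-16.99, 109.72], [-72.82, 74.43], [7.12, 147.25], [-82.49, 262.49], [11.32, 116.49], [-174.64, 174.64]. Speed limits (degrees/s): [159.86, 159.86, 180, 180, 180, 180, 180].

## Interface

Orientations are given as [roll, pitch, yaw] about the fixed x, y, z axes, in that order (R = Rz(yaw) Ry(pitch) Rx(roll)).
In Python, from station import robot, fingers, vision, workorder, recognise gives the robot as it stands. Calls block until the motion is done:
- robot.move_to(position, orientation): joint-space move of the TCP to a pose.
- robot.line_to(position, orientation=None, velocity=0.15, f_stop=None): straight line of the TCP; orientation=None keeps the orientation; velocity is the mean speed in m/s. With f_stop (N) it stops when the force on the tool has changed by that much, and returns True; else False.
- robot.move_j(angles): joint-space move.
- fingers.gripper_to(opening, force=None): opening from 0.0 (shut) to 1.0 (fully open); force is the grip in N (None keeps the last); returns when the fingers have stopped.
- robot.pause(seconds).
- robot.inverse_kinematics(position, orientation): joint angles nearest the present ones, or None.
- vision.grab_frame(name): name is "scene" or "side" or "wrist"; returns the picture (420x560x3 uint8, red, green, blue); there is no depth.
- vision.calibration(name): a dict with "mtx" (3x3 intrinsics, pixels), "extrinsics" (4x4, takes a point from world to camera coordinates); the wrist camera has in their place "T_tool_cam" (4x4, takes a point from camera to tool coordinates, whose origin is the TCP and whose axes are the flange's). Camera axes: x right, y up, looking along -z (the intrinsics and any distortion apply to the point x, -y, -z); pixel columns grow to the right and rows downward; lengths in m; the calibration is good to about 2 mm. A picture is of the moment at which its call begins: read the wrist's pose just before it. calibration takes no time and is no camera call.
A pose or a line that the arm cannot do raises robot.PlanningError and nothing moves.
- workorder.close_job(): hands the job in, once; it reports no verdict.
Trained networks look in the newest picture that a camera, given by its name, has taken for a name from the list of things; names that differ only in an ending like _2 or _b are one class to them, and where a whole thing is asked for, a point or a joint stands for the part that bears it (a point fixed in the world has none). Each returns a list of dicts, best first, with "p" (0 to 1); they miss things now and then, are a little off and sometimes report something else, mostly with a low value. They report only what shows in the picture. A call takes as long as a camera call. They do not tell look-alikes from the thing itself.
- recognise(label, camera): "rect" ([centre column, centre row, width, height] in pixels, round what is visible of it).
Readings, each from a call of its own:
- robot.current_time_s(): time.
- robot.current_joint_positions(): joint angles.
- robot.current_dq(): joint speeds.
- robot.current_joint_torque(): joint torques, N m.
- robot.current_tool_pos(): TCP position.
- robot.current_eef_rot(): TCP orientation.
- robot.current_contact_force(): force on the tool from outside, world axes, zero at the start.
- robot.current_torque(): the same for the moment, N m.
- robot.current_finger_gap(): opening from 0.0 (shut) to 1.0 (fully open).
Only numpy, scipy, OpenCV 4.12 (cv2) and the standard library are available. Lean on these libraries where they do the work, as an engineer would, in place of code of your own. Each camera call takes 0.05 s, during which the arm holds its last target.

## Working session

There is one attempt and no reset: what is moved stays moved. The work goes in short steps, each a Python script; the robot and the scene stay as the last script left them, time stands still between calls to the robot, and variables do not carry over. Pictures are saved under pics/ and viewed, and the job is handed in when it is done.

```bash
ls; mkdir -p pics
python3 - <<'E'
from station import robot, fingers, vision, workorder, recognise
import cv2, numpy as np
np.set_printoptions(precision=4,suppress=True)
for n in ["scene","side","wrist"]:
    im=vision.grab_frame(n); cv2.imwrite(f"pics/{n}0.png",im[:,:,::-1])
    c=vision.calibration(n); print(n,c)
    for l in ["machine","brush_grip","tray","guard","guard_lip","carton_centre","stock_centre","padlock_centre","oiler_centre"]:
        print(l,[(np.round(d["rect"]).tolist(),round(d["p"],2)) for d in recognise(l,n)])
print(robot.current_time_s(),robot.current_eef_rot())
E
```

```text
pics
scene {'mtx': array([[520.2396,   0.    , 286.8184],
       [  0.    , 520.2396, 210.0157],
       [  0.    ,   0.    ,   1.    ]]), 'extrinsics': array([[-0.815 ,  0.5794, -0.0023,  0.3765],
       [-0.4815, -0.6752,  0.5588,  0.1776],
       [ 0.3222,  0.4566,  0.8293, -1.4478],
       [ 0.    ,  0.    ,  0.    ,  1.    ]])}
machine [([235.0, 228.0, 180.0, 182.0], 0.97)]
brush_grip [([303.0, 104.0, 43.0, 56.0], 0.71), ([432.0, 256.0, 37.0, 43.0], 0.66), ([261.0, 169.0, 36.0, 57.0], 0.63)]
tray [([186.0, 147.0, 100.0, 68.0], 0.61)]
guard [([222.0, 190.0, 102.0, 108.0], 0.81), ([235.0, 226.0, 176.0, 186.0], 0.69)]
guard_lip [([220.0, 193.0, 103.0, 107.0], 0.75)]
carton_centre [([382.0, 351.0, 101.0, 108.0], 0.6)]
stock_centre [([178.0, 216.0, 54.0, 83.0], 0.92), ([220.0, 190.0, 99.0, 108.0], 0.73)]
padlock_centre [([250.0, 380.0, 47.0, 37.0], 0.83)]
oiler_centre [([128.0, 178.0, 30.0, 43.0], 0.81)]
side {'mtx': array([[435.0473,   0.    , 279.0195],
       [  0.    , 435.0473, 207.2965],
       [  0.    ,   0.    ,   1.    ]]), 'extrinsics': array([[ 0.8407, -0.541 ,  0.022 , -0
[... 536 characters left out ...]
centre [([363.0, 196.0, 34.0, 36.0], 0.8)]
padlock_centre []
oiler_centre [([319.0, 208.0, 135.0, 135.0], 0.64), ([410.0, 261.0, 27.0, 41.0], 0.6)]
wrist {'mtx': array([[311.2509,   0.    , 274.6413],
       [  0.    , 311.2509, 211.1412],
       [  0.    ,   0.    ,   1.    ]]), 'T_tool_cam': array([[ 0.0006,  0.9553,  0.2957,  0.0752],
       [ 1.    , -0.0008,  0.0006, -0.0017],
       [ 0.0009,  0.2957, -0.9553, -0.1237],
       [ 0.    ,  0.    ,  0.    ,  1.    ]])}
machine []
brush_grip [([107.0, 262.0, 88.0, 46.0], 0.62)]
tray []
guard []
guard_lip []
carton_centre [([239.0, 348.0, 105.0, 68.0], 0.65)]
stock_centre []
padlock_centre []
oiler_centre []
1.5 [179.9955  -0.0004 157.0409]
```

View pics/scene0.png

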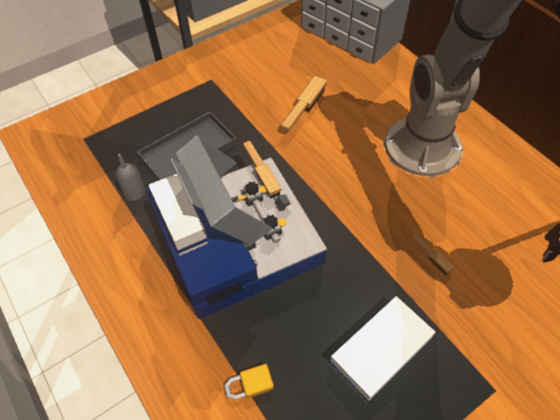

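View pics/side0.png

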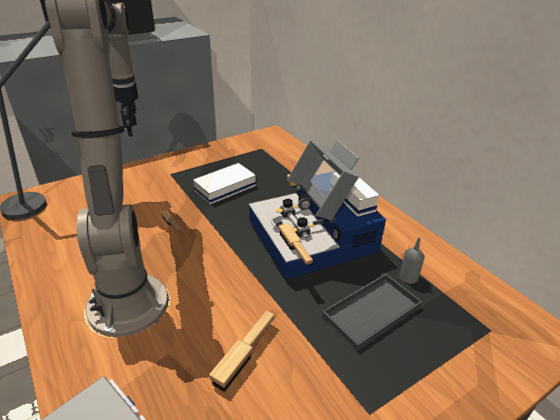

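Run:
```python
import cv2
a=cv2.imread("pics/scene0.png"); cv2.imwrite("pics/sc_crop.png",cv2.resize(a[80:320,80:340],None,fx=3,fy=2.5*1.0,interpolation=cv2.INTER_CUBIC)[:600])
b=cv2.imread("pics/side0.png"); cv2.imwrite("pics/si_crop.png",cv2.resize(b[130:360,230:440],None,fx=2.5,fy=2.5,interpolation=cv2.INTER_CUBIC))
```

```text
(no output)
```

View pics/sc_crop.png

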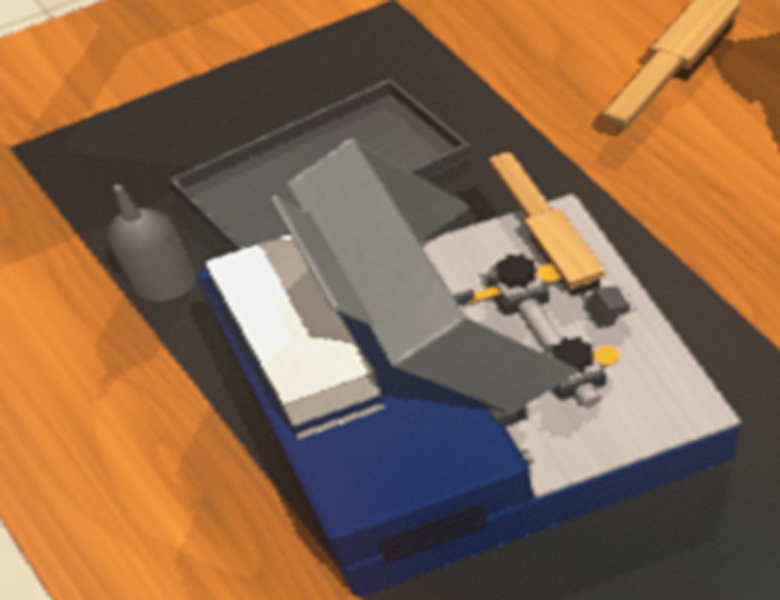

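View pics/si_crop.png

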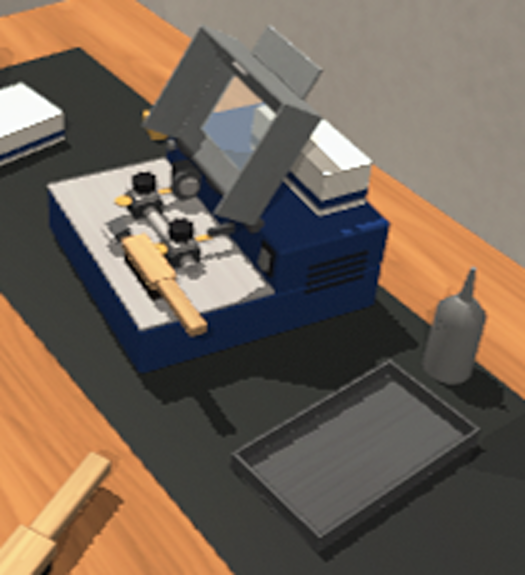

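```bash
cat > h.py <<'E'
import numpy as np, cv2
from scipy.optimize import least_squares
from station import robot, fingers, vision, workorder, recognise
np.set_printoptions(precision=4,suppress=True)
C={n:vision.calibration(n) for n in ["scene","side","wrist"]}
def proj(n,P,E=None):
    P=np.atleast_2d(P); E=C[n]["extrinsics"] if E is None else E
    c=P@E[:3,:3].T+E[:3,3]; K=C[n]["mtx"]
    return np.c_[K[0,0]*c[:,0]/-c[:,2]+K[0,2], K[1,1]*c[:,1]/c[:,2]+K[1,2]]
def ray(n,uv,z,E=None):
    E=C[n]["extrinsics"] if E is None else E; K=C[n]["mtx"]
    d=E[:3,:3].T@np.array([(uv[0]-K[0,2])/K[0,0],-(uv[1]-K[1,2])/K[1,1],-1]); o=-E[:3,:3].T@E[:3,3]
    return o+d*(z-o[2])/d[2]
def fit(obs,x0):
    """obs list (cam,uv,local xyz) -> x,y,yaw"""
    def w(p,l):
        c,s=np.cos(p[2]),np.sin(p[2]); return np.array([p[0]+c*l[0]-s*l[1],p[1]+s*l[0]+c*l[1],l[2]])
    f=lambda p: np.concatenate([proj(n,w(p,l))[0]-uv for n,uv,l in obs])
    r=least_squares(f,x0,loss="soft_l1"); return r.x,f(r.x).reshape(-1,2)
E
python3 - <<'E'
from h import *
for uv in [(326.7,248.8),(270.7,158)]: print(ray("scene",uv,.082))
for uv in [(249.2,204.4),(286,262)]: print(ray("side",uv,.082))
obs=[("scene",(326.7,248.8),(-.16,.15,.082)),("scene",(270.7,158),(-.16,-.15,.082)),("side",(249.2,204.4),(-.16,.15,.082)),("side",(286,262),(-.16,-.15,.082)),("side",(290,278.8),(-.16,-.15,0)),("side",(384.8,218.8),(.16,-.15,.14))]
p=ray("scene",(326.7,248.8),.082); q=ray("scene",(270.7,158),.082)
d=p-q; yaw=np.arctan2(-d[0],d[1])
m,r=fit(obs,[*( (p+q)/2)[:2],yaw]); print("machine",m,np.degrees(m[2]),r)
for uv in [(323.6,312),(358,346),(421.2,302),(387.2,274.8)]: print("tray side",ray("side",uv,.025))
for uv in [(210,112),(236,139.2),(138.3,152.8)]: print("tray scene",ray("scene",uv,.025))
for n,uv in [("scene",(247.7,144)),("scene",(276.7,191)),("side",(308,260)),("side",(284.8,226))]: print("brush",n,ray(n,uv,.114))
c,s=np.cos(m[2]),np.sin(m[2])
for a in (1.6,1.8,2,2.2):
  print(a)
  for y in (.06,-.06):
    lx=-.188*np.cos(a); P=[m[0]+c*lx-s*y,m[1]+s*lx+c*y,.146+.188*np.sin(a)]; print(proj("side",P),proj("scene",P))
E
```

```text
[0.4504 0.139  0.082 ]
[ 0.4036 -0.1523  0.082 ]
[0.449  0.1318 0.082 ]
[ 0.4003 -0.1575  0.082 ]
machine [ 0.5847 -0.0336 -0.1618] -9.268746632014507 [[ 0.1546  0.483 ]
 [-0.4529 -1.0688]
 [-0.7591 -1.4569]
 [ 0.367  -0.6294]
 [-4.55    3.8685]
 [ 2.3951 -0.4931]]
tray side [ 0.4147 -0.315   0.025 ]
tray side [ 0.4209 -0.4416  0.025 ]
tray side [ 0.6576 -0.4246  0.025 ]
tray side [ 0.6528 -0.3018  0.025 ]
tray scene [ 0.4234 -0.4336  0.025 ]
tray scene [ 0.4181 -0.3029  0.025 ]
tray scene [ 0.6588 -0.4149  0.025 ]
brush scene [ 0.4392 -0.2008  0.114 ]
brush scene [ 0.4631 -0.039   0.114 ]
brush side [ 0.4344 -0.2097  0.114 ]
brush side [ 0.4621 -0.0561  0.114 ]
1.6
[[311.4654 136.0269]] [[233.6799 178.4043]]
[[331.7481 154.7964]] [[210.012  135.0265]]
1.8
[[322.7104 135.4833]] [[215.3197 187.0829]]
[[343.5749 153.9691]] [[192.6176 142.9768]]
2
[[332.9518 137.2814]] [[198.2045 197.816 ]]
[[354.2436 155.608 ]] [[176.5418 153.1367]]
2.2
[[341.7569 141.2373]] [[183.3461 209.957 ]]
[[363.3065 159.5229]] [[162.7164 164.9053]]
```

Run:
```python
from h import *
from scipy.spatial.transform import Rotation as R
for yaw in (81,-99):
    print(yaw,robot.inverse_kinematics([.443,-.165,.107],[180,0,yaw]),robot.inverse_kinematics([.494,-.37,.03],[180,0,yaw-78]),robot.inverse_kinematics([.494,-.37,.03],[180,0,yaw+102]))
try: robot.move_to([.443,-.165,.27],[180,0,-99])
except robot.PlanningError as e: print(e)
p,o=robot.current_tool_pos(),robot.current_eef_rot(); print(p,o,robot.current_joint_positions(),robot.current_time_s())
im=vision.grab_frame("wrist"); cv2.imwrite("pics/w1.png",im[:,:,::-1])
print(recognise("brush_grip","wrist"),recognise("tray","wrist"))
```

```text
81 [-27.5402  25.5868  59.3705 111.2344 -26.0277  57.8754  34.7328] [  9.8842  41.9558  39.0455  91.3689 -29.9459  57.5306 -28.8326] [  3.6918  46.1176  50.2544  91.6132 -39.1823  61.3032 157.88  ]
-99 [ -30.7004   28.2721   64.802   111.3105  -29.8381   59.4734 -141.5705] [  3.6918  46.1176  50.2544  91.6132 -39.1823  61.3032 157.88  ] [  9.8842  41.9558  39.0455  91.3689 -29.9459  57.5306 -28.8326]
[ 0.4434 -0.1641  0.2699] [179.9888   0.0158 -98.8801] [ -35.266    13.1981   64.5689   97.3936  -12.2207   77.1595 -157.418 ] 4.0167
[{'rect': [477.6, 44.6, 161.6, 89.2], 'p': 0.82}, {'rect': [272.2, 230.2, 34.0, 162.1], 'p': 0.68}, {'rect': [446.0, 403.9, 18.7, 28.5], 'p': 0.61}, {'rect': [157.0, 48.8, 244.3, 92.2], 'p': 0.57}] [{'rect': [157.5, 48.0, 239.3, 96.1], 'p': 0.82}]
```

View pics/w1.png

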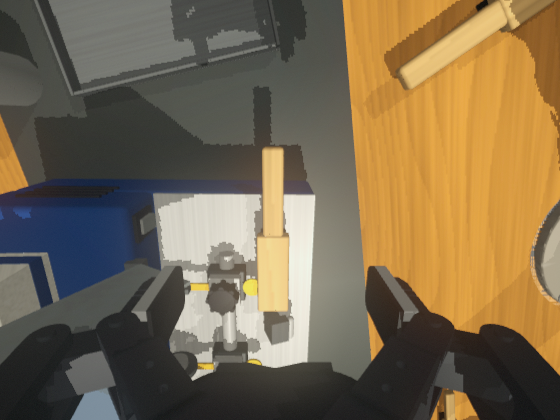

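```bash
cat >> h.py <<'E'
from scipy.spatial.transform import Rotation as R
def wristE(p,o):
    T=np.eye(4); T[:3,:3]=R.from_euler("xyz",o,degrees=True).as_matrix(); T[:3,3]=p
    return np.linalg.inv(T@C["wrist"]["T_tool_cam"])
E
python3 - <<'E'
from h import *
E=wristE(robot.current_tool_pos(),robot.current_eef_rot())
for uv in [(273,148),(273,235),(273,311)]: print(ray("wrist",uv,.114,E))
for uv in [(278,47),(73,95)]: print("tray",ray("wrist",uv,.025,E))
print("bed fr",ray("wrist",(315,195),.082,E))
E
```

```text
[ 0.4369 -0.2134  0.114 ]
[ 0.4497 -0.132   0.114 ]
[ 0.463  -0.0482  0.114 ]
tray [ 0.417  -0.3088  0.025 ]
tray [ 0.6496 -0.2966  0.025 ]
bed fr [ 0.4023 -0.1566  0.082 ]
```

Run:
```python
from h import *
print("oiler",ray("scene",(129,182),.06),ray("side",(410,266),.06))
fingers.gripper_to(.6)
g=[.4440,-.170,.108]
robot.move_to([*g[:2],.2],[180,0,-99]); 
print(robot.line_to(g,velocity=.08,f_stop=15)); print(robot.current_tool_pos())
fingers.gripper_to(0,force=40); print(robot.current_finger_gap())
robot.line_to([*g[:2],.25],velocity=.12)
print(robot.current_finger_gap(),robot.current_contact_force(),robot.current_time_s())
print(robot.current_tool_pos(),robot.current_joint_positions())
for p in ([.582,-.366,.25],[.582,-.366,.035]): print(robot.inverse_kinematics(p,[180,0,3]))
im=vision.grab_frame("wrist"); cv2.imwrite("pics/w2.png",im[:,:,::-1])
```

```text
oiler [ 0.7272 -0.3101  0.06  ] [ 0.7022 -0.3331  0.06  ]
False
[ 0.4444 -0.1703  0.1085]
0.22403303172735062
0.22254571312564822 [-0.1411  0.1985 -1.0946] 8.0
[ 0.4435 -0.1697  0.2493] [ -33.6804   14.8439   64.3015   99.191   -13.8124   74.7762 -155.4321]
[ 13.1111  37.6382  34.4489  61.5008 -20.253   86.2896 -44.0099]
[ 14.2106  46.0905  28.5744  77.5114 -22.9458  62.1121 -40.896 ]
```

View pics/w2.png

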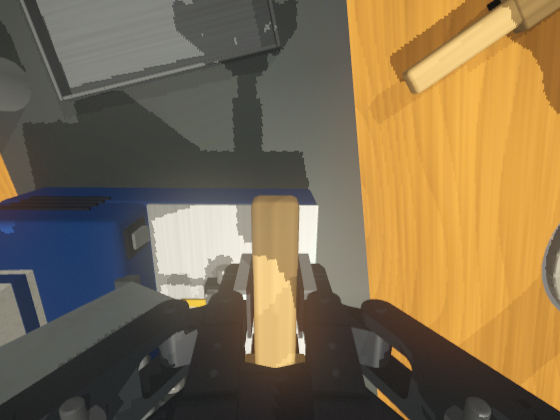

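Run:
```python
from h import *
q=[.497,-.370]
for y in (-99,3,93,183):
    robot.move_to([*q,.25],[180,0,y])
print(robot.current_joint_positions(),robot.current_time_s())
im=vision.grab_frame("wrist"); cv2.imwrite("pics/w3.png",im[:,:,::-1])
print(recognise("tray","wrist"))
im=vision.grab_frame("side"); cv2.imwrite("pics/s3.png",im[:,:,::-1])
```

```text
[ 34.2755  26.1152   1.2544  74.4759  -0.5508  79.4225 128.4476] 12.9333
[{'rect': [276.6, 192.3, 118.6, 162.4], 'p': 0.85}, {'rect': [475.1, 251.0, 169.7, 278.0], 'p': 0.36}]
```

View pics/w3.png

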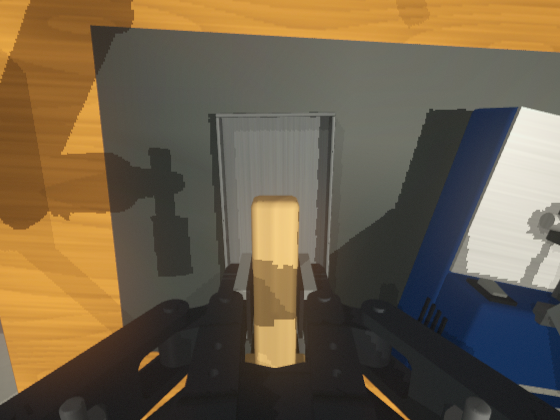

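View pics/s3.png

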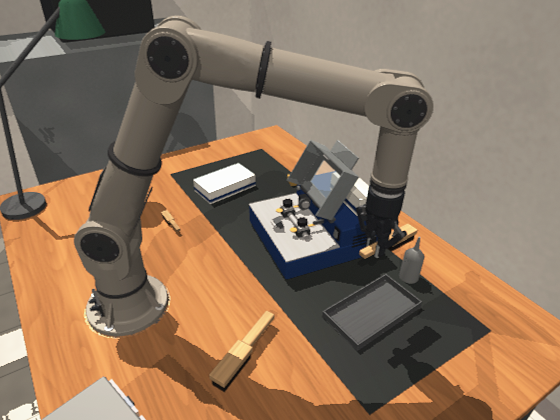

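Run:
```python
from h import *
E=wristE(robot.current_tool_pos(),robot.current_eef_rot())
print(ray("wrist",(217,115),.025,E),ray("wrist",(335,115),.025,E))
q=robot.current_tool_pos()[:2]
robot.line_to([*q,.07],velocity=.15)
print(robot.line_to([*q,.030],velocity=.03,f_stop=6),robot.current_tool_pos())
fingers.gripper_to(.5)
robot.line_to([*q,.27],velocity=.15)
im=vision.grab_frame("side"); cv2.imwrite("pics/s4.png",im[:,:,::-1])
im=vision.grab_frame("wrist"); cv2.imwrite("pics/w4.png",im[:,:,::-1])
print(robot.current_time_s(),robot.current_tool_pos())
```

```text
[ 0.4245 -0.4376  0.025 ] [ 0.4179 -0.3115  0.025 ]
False [ 0.4968 -0.3699  0.0304]
18.1167 [ 0.4967 -0.3697  0.269 ]
```

View pics/s4.png

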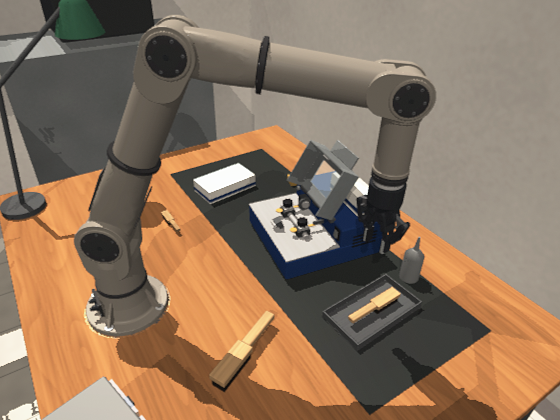

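View pics/w4.png

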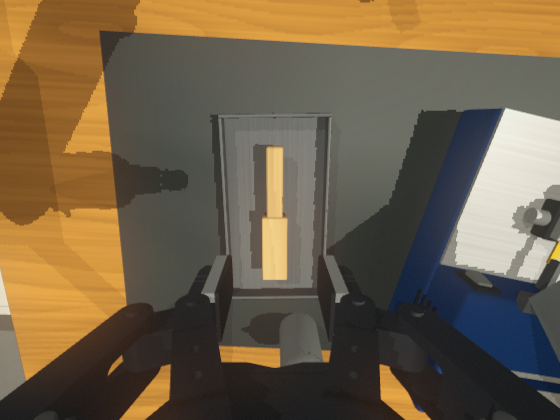

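```bash
cat >> h.py <<'E'
M=np.array([.5847,-.0336]); MY=-.1618
def mw(x,y,ztip):
    c,s=np.cos(MY),np.sin(MY); return [M[0]+c*x-s*y,M[1]+s*x+c*y,ztip+.017]
def way(a):
    if a>=1.57: return -.188*np.cos(a)+.011, .146+.188*np.sin(a)-.022
    r=.166+(.182-.166)*(1.57-a)/1.57
    return -r*np.cos(a)+.0025*np.sin(a)+.011, .146+r*np.sin(a)+.0025*np.cos(a)
E
python3 - <<'E'
from h import *
for yaw in (171,-9):
    print(yaw)
    for P in [mw(.15,0,.37),mw(.15,0,.283)]+[mw(way(a)[0],0,way(a)[1]) for a in (2.1,1.57,1,.5,0)]:
        q=robot.inverse_kinematics(P,[180,0,yaw]); print(np.array(P),q)
E
```

```text
171
[ 0.7327 -0.0578  0.387 ] [  3.3402  48.2094  -0.9318  17.7882   0.7605 114.0043  84.0286]
[ 0.7327 -0.0578  0.3   ] [ 3.7614 42.5143 -1.5731 40.6896  1.0705 96.8057 83.7286]
[ 0.6892 -0.0507  0.3033] [ 3.7272 35.2838 -1.9495 52.6334  1.1267 92.098  83.1768]
[ 0.5954 -0.0353  0.329 ] [ 3.8173 22.227  -3.1411 69.2835  1.1881 88.52   81.8785]
[ 0.506  -0.0208  0.3089] [ 5.1676 11.4171 -5.772  86.4383  1.1514 82.2026 80.3528]
[ 0.4435 -0.0106  0.25  ] [  7.5208   5.6431  -9.0785 101.5039   0.93    72.9254  79.2125]
[ 0.4159 -0.0061  0.1655] [  8.2564   6.7443 -10.5953 112.9463   1.4226  60.4309  78.0307]
-9
[ 0.7327 -0.0578  0.387 ] [ -4.0803  49.7814  43.0597  19.0612 -35.2315 115.3471 -88.7964]
[ 0.7327 -0.0578  0.3   ] [-17.0071  50.9892  64.234   42.3567 -46.0875 103.7439 -77.3511]
[ 0.6892 -0.0507  0.3033] [-23.5431  45.2225  64.2874  54.3088 -40.3904  99.2536 -74.6922]
[ 0.5954 -0.0353  0.329 ] [-35.2383  31.9973  64.4602  70.999  -28.6181  93.4464 -75.5151]
[ 0.506  -0.0208  0.3089] [-48.5942  18.0508  64.6287  88.2418 -16.3489  84.0572 -82.3632]
[ 0.4435 -0.0106  0.25  ] [-58.2161   8.0621  64.4398 103.4099  -7.5932  73.2327 -90.7961]
[ 0.4159 -0.0061  0.1655] [-58.8601  10.3945  64.9176 114.8977 -10.759   61.0878 -88.0596]
```

Run:
```python
from h import *
fingers.gripper_to(0)
robot.move_to([.52,-.28,.42],[180,0,175])
robot.move_to(mw(.15,0,.375),[180,0,171])
print(robot.line_to(mw(.15,0,.285),velocity=.12,f_stop=12),robot.current_tool_pos(),robot.current_time_s())
im=vision.grab_frame("side"); cv2.imwrite("pics/s5.png",im[:,:,::-1])
im=vision.grab_frame("scene"); cv2.imwrite("pics/c5.png",im[:,:,::-1])
```

```text
False [ 0.733  -0.0586  0.3036] 21.425
```

View pics/s5.png

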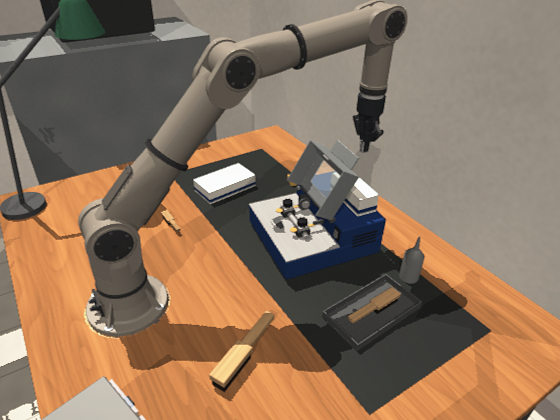

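View pics/c5.png

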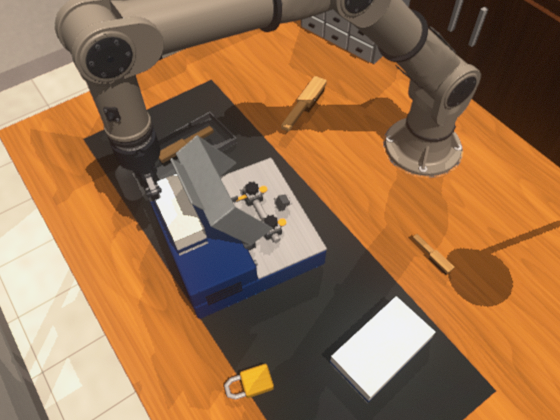

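Run:
```python
from h import *
ok=True
for a in [2.1,1.95,1.8,1.65,1.5,1.35]:
    st=robot.line_to(mw(way(a)[0],0,way(a)[1]),velocity=.08,f_stop=20)
    print(a,st,robot.current_contact_force())
    if st: break
im=vision.grab_frame("side"); cv2.imwrite("pics/s6.png",im[:,:,::-1])
im=vision.grab_frame("scene"); cv2.imwrite("pics/c6.png",im[:,:,::-1])
print(robot.current_time_s())
```

```text
2.1 False [ 0.7039 -0.9849 -0.5431]
1.95 False [ 0.7077 -0.2089  0.0213]
1.8 False [ 0.1546 -0.5585 -0.1578]
1.65 False [ 0.2906 -0.2504 -0.1446]
1.5 False [0.8762 0.0329 0.0702]
1.35 False [-0.2199 -0.0288  0.1391]
24.7417
```

View pics/s6.png

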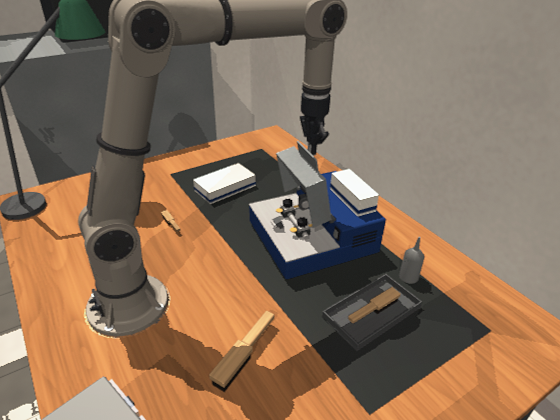

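View pics/c6.png

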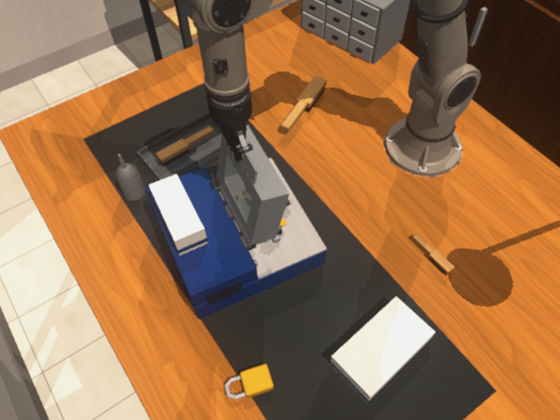

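Run:
```python
from h import *
for a in [1.2,1.05,.9,.75,.6,.48,.36,.26,.18,.12]:
    st=robot.line_to(mw(way(a)[0],0,way(a)[1]),velocity=.07,f_stop=20)
    print(a,st,robot.current_contact_force())
    if st: break
im=vision.grab_frame("side"); cv2.imwrite("pics/s7.png",im[:,:,::-1])
im=vision.grab_frame("scene"); cv2.imwrite("pics/c7.png",im[:,:,::-1])
print(robot.current_time_s())
```

```text
1.2 False [-0.6836  0.3486  0.5261]
1.05 False [ 0.1493  0.1314 -0.3926]
0.9 False [ 0.0048 -0.4217  0.0722]
0.75 False [ 0.0077  0.1943 -0.3573]
0.6 False [-0.2028 -0.0854 -0.0369]
0.48 False [ 0.7951 -0.0731  0.3308]
0.36 False [ 0.5821  0.3352 -0.2694]
0.26 False [ 0.7497 -0.0569  0.0181]
0.18 False [-0.4511  0.3461  0.8077]
0.12 False [ 0.4146 -0.0369 -0.3052]
29.425
```

View pics/s7.png

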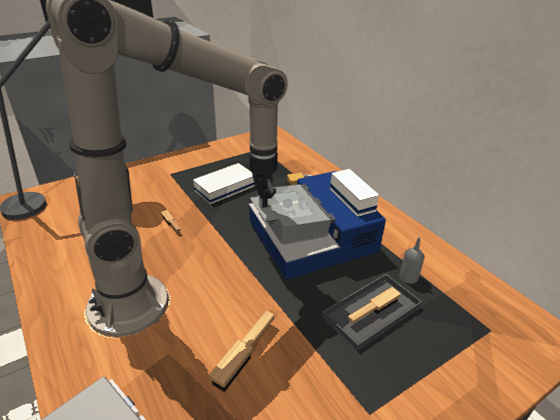

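View pics/c7.png

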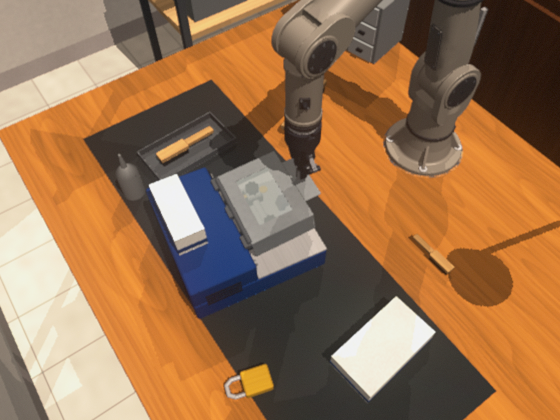

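Run:
```python
from h import *
x,_=way(0)
for zt in (.160,.157,.154,.152,.150,.149,.148,.147,.146,.145,.144):
    st=robot.line_to(mw(x,0,zt),velocity=.02,f_stop=25)
    print(zt,st,robot.current_tool_pos()[2]-.017,robot.current_contact_force())
    if st: break
im=vision.grab_frame("side"); cv2.imwrite("pics/s8.png",im[:,:,::-1])
print(robot.current_time_s())
```

```text
0.16 False 0.15974719962963368 [-0.5798  0.1213 -0.0351]
0.157 False 0.15760698620668928 [-1.8072  0.3793  5.6476]
0.154 False 0.15408682471175827 [-2.3266  0.0254  4.8654]
0.152 False 0.15172794090593356 [ 0.1539 -0.4609 -0.1662]
0.15 False 0.14973831855842173 [-0.283   0.4181 -0.2945]
0.149 False 0.1488950033799777 [-0.0093 -0.1712  0.6858]
0.148 False 0.14851091277331396 [-1.1479 -0.683   4.9738]
0.147 False 0.1484543273564236 [-3.1494 -0.2375 10.6812]
0.146 False 0.14836456419347682 [-6.1148 -1.2125 16.8773]
0.145 False 0.14827835484480412 [-7.8105 -0.9419 23.561 ]
0.144 False 0.14820738130181765 [-9.6714 -0.1518 28.969 ]
32.75
```

Run:
```python
from h import *
x,_=way(0)
robot.line_to(mw(x,0,.25),velocity=.1)
robot.move_to([.40,.20,.33],[180,0,171])
robot.pause(.5)
for n in ("side","scene"):
    im=vision.grab_frame(n); cv2.imwrite(f"pics/{n}9.png",cv2.resize(im[100:380,80:480,::-1],None,fx=2,fy=2,interpolation=cv2.INTER_CUBIC))
for a in (0,.06):
  for y in (.06,-.06):
    c,s=np.cos(MY),np.sin(MY); lx=-.188*np.cos(a); P=[M[0]+c*lx-s*y,M[1]+s*lx+c*y,.1485+.188*np.sin(a)]
    for n in ("side","scene"): print(a,y,n,(proj(n,P)-[80,100])*2)
print(robot.current_time_s(),robot.current_contact_force())
```

```text
0 0.06 side [[339.3149 205.5732]]
0 0.06 scene [[480.8188 196.8668]]
0 -0.06 side [[369.3672 251.5768]]
0 -0.06 scene [[432.7181 122.3497]]
0.06 0.06 side [[339.3979 199.3153]]
0.06 0.06 scene [[481.0699 191.1294]]
0.06 -0.06 side [[369.6172 245.1036]]
0.06 -0.06 scene [[432.5843 116.3193]]
35.425 [-0.452  -0.1637  1.3246]
```

View pics/side9.png

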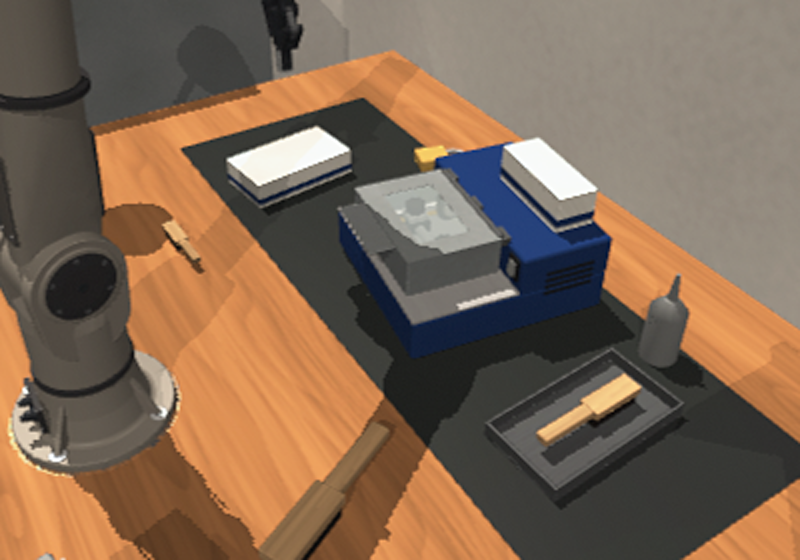

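View pics/scene9.png

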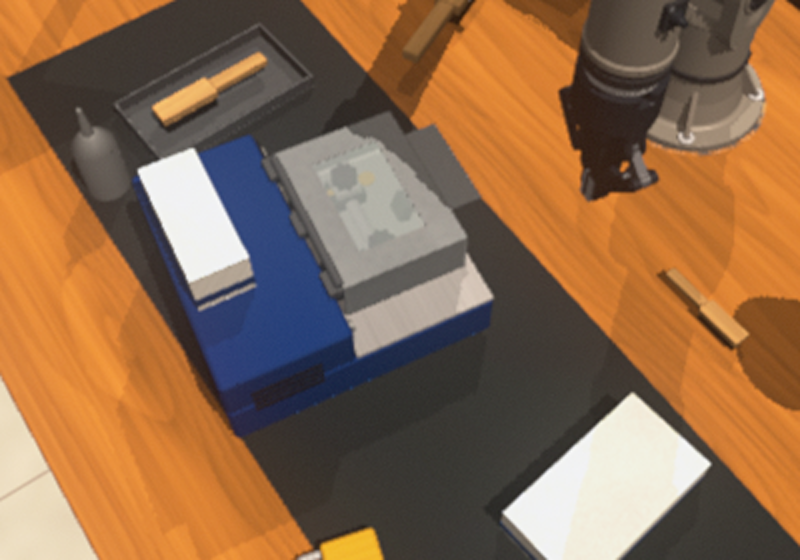

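Run:
```python
from h import *
workorder.close_job(); print(robot.current_time_s())
```

```text
the job is handed in; nothing more can be done
the job is handed in; nothing more can be done
```

I lifted the brush off the bed by its handle and laid it bristles-down near the middle of the tool tray. I then swung the guard down slowly with the closed fingertips and pressed its lip until the catch snapped. The job was handed in at about 35 s.

- **Guard:** The resistance dropped away between 154 and 152 mm fingertip height, as the catch gave. The lip then sat firm at 148.5 mm, its shut height. In both camera views the lip corners match a guard angle of 0 to within the calibration error. The highest force I read was about 31 N, after the snap and against the closed stop, where the 25 N limit I had set did not trip because I pressed in small separate steps. That is more than the 12 to 18 N the catch needs, but well under the 60 N limit.
- **Brush and surroundings:** The last pictures show the brush well inside the tray and the gripper clear of everything. The cartons, padlock and oil bottle look unmoved; I judged that by eye and did not measure it.

No check failed. I could not read the guard's angle directly, so its shut state rests on the contact height and the pictures.

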